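# Grease the lathe's front bearing with the push gun

## Robot

A 6-joint arm with a two-finger parallel gripper is mounted at the origin on the work surface. World frame = base frame: x ahead of the robot, y to its left, z up, the work surface at z = 0. Lengths are in m, angles in degrees, forces in N, time in s.
With the tool pointing down it reaches from about 0.3 to 0.75 m from the base axis. Payload 8.5 kg.
Tool frame: the origin (TCP) lies at the very end of the fingers, on their centre line; the grasp point (between the pads) lies 19 mm behind it (env.hold_point_z is the distance from the TCP to the grasp point, in m); z points along the fingers, y is the line along which they close (so a half turn about z gives the same grasp; the last joint's range is limited). The gripper opens to 85 mm and grips with 20 to 120 N. Pads are 22 mm wide; open, the fingers measure 114 mm over their backs; the gripper's body (76 mm by 85 mm) begins 54 mm behind the grasp point. The pads swing forward as they close: fully open they stand 13 mm farther back than shut.
Start: joints at [-82.007, 21.807, 74.336, -0, 83.858, -12.336], TCP at [0.191, -0.516, 0.208] pointing down, gripper open.
Joint ranges: [-178.18, 178.18], [-50.72, 133.34], [12.68, 142.11], [-81.47, 261.47], [9.98, 163.14], [-165.26, 165.26]. Speed limits (degrees/s): [136.94, 136.94, 180, 180, 180, 180].

## Interface

Orientations are given as a 3x3 rotation matrix whose columns are the frame's x, y, z axes.
In Python, from rig import env, optics gives the robot as it stands.
- The arm moves only by the shell command python3 -m jog 'ROWS' [OPENING] [FORCE]. ROWS is JSON, a list of rows, each an object with "linear": the shift along the tool's x, y, z in units of 40 mm (1.0 is 40 mm), a list of three; "roll": the turn about the tool's z in units of 5 degrees (1.0 is 5 degrees). A call has 1 to 12 rows; each row shifts and turns the commanded pose from where the row before left it, along the tool's axes as they then stand; what a row does not reach is not made up. A row lasts 1/12 s, in which the tool goes at most 41.7 mm and 7.16 degrees, less where a joint would pass 70% of its speed; a pose out of reach is approached as far as the arm can. A call is refused whole if a number of a shift passes 1 or a number of a turn 1, either way. A call with a gripper value outside its range is refused whole. OPENING is the opening, from -1 (shut) to 1 (fully open), set as the call begins (- or left out, the last holds). The fingers move at their own pace and stop on an object; FORCE is the grip in N (left out, the last holds). Time passes only in rows, so rows that do not move let the fingers close. It gives the time, the measured TCP pose, the force, the opening and the grip force at its end, in the units of the state.
- env.observe(): the state, without advancing time (a new reading comes with each control period).
- optics.get_image(name): name is "scene" or "top" or "wrist"; returns the picture (480x640x3 uint8, red, green, blue); there is no depth.
- optics.calibration(name): a dict with "fov_y" (degrees; the focal length in pixels is half the picture's height over the tangent of half this angle, whatever the lens; pixels are square), "cx", "cy" (the principal point, pixels), "T" (4x4, takes a point from camera to world coordinates). Camera axes: x right, y down, z forward; pixel columns grow to the right and rows downward; lengths in m; the calibration is good to about 2 mm. A picture is of the moment at which its call begins: read the wrist's pose just before it. calibration takes no time and is no camera call; for the wrist camera it gives the pose at the moment of the call.
- env.close_job(): hands the job in; it is judged then, once.
The state is a dict: "time_s": time; "q": joint angles; "qvel": joint speeds; "joint_efforts": joint torques, N m; "position": TCP position; "tool_rot": TCP orientation; "ft_force": force on the tool from outside, world axes, zero at the start; "wrist_torque": the same for the moment, N m; "grip_width": finger opening in m; "gripper_force": force on a finger pad.
Only numpy, scipy, OpenCV 4.12 (cv2) and the standard library are available. Lean on these libraries where they do the work, as an engineer would, in place of code of your own. Each camera call takes 0.05 s, during which the arm holds its last target. There are 200 camera calls.

## Task

Take the push-type grease gun out of the tool block and give the bearing next to the mounted bowl a full stroke: set the nozzle upright in that bearing's funnel nipple and press down through the soft first stop until the gun is firmly home on its solid second stop, without forcing it. Hold it there a moment, then let up so that the nozzle springs right out again. Stand the gun back in the hole it came from and let go, leaving the other things as they are.

Things in the scene. Friction and masses are not known exactly. Their poses are not given: they have to be found in the camera images.
- gun: Push-type grease gun, 142 mm long, 0.3 kg, standing nozzle-down in one of the block's three holes. Round aluminium barrel 26 mm dia, 96 mm tall, with a 29 mm cap. Origin: centre of the barrel's flat lower shoulder (27 mm across) that rests on the block's top; z up the barrel. Below hang a steel tube (14 mm dia, 30 mm long) and out of it a brass nozzle (7 mm dia, 16 mm long).
- gun_grip (a point): Where to grip the gun: on the axis of its barrel, 60 mm above gun. Grip across the barrel with 30 N or more, or it slips when pressed. The gun is straight, so the nozzle's end lies 106 mm below this point while sprung out.
- gun_tip (a point): Round end of the nozzle, on the axis, 46 mm below gun sprung out. Pressed, the nozzle first slides 6 mm into the tube against 1.5 to 3 N: first stop. At about 8 N the tube starts to slide into the barrel, 8 mm more, rising to 12 N: second stop, solid, where force climbs steeply; the end is then 32 mm below gun. It springs out. At 14 to 18 N it is firmly home; over 24 N harms it.
- block: Wooden tool block 75 x 250 x 65 mm (x, y, z), fixed to the bench, origin at the centre of its underside. Three round holes, 20 mm dia and 55 mm deep, in its top at y = -80, 0 and +80 mm: one holds the gun, one a screwdriver, one a T-handled chuck key, in any order.
- lathe_head: Dark green bowl-lathe head fixed to the bench, origin at the centre of its underside. Spindle along its y, 107 mm up: wooden bowl (164 mm dia, y = 150 to 216 mm, top 189 mm up) at the +y end, handwheel (84 mm dia) at the -y end, black belt guard (y = -45 to 45 mm, top 157 mm up) in the middle; either side of it, at y = +90 and -90 mm, a pillow-block bearing with a steel funnel nipple on top.
- nipple_front (a point): Nominal centre of the funnel mouth of the nipple next to the bowl (the one to grease), 156 mm up. Upright funnel, 13 mm across at the mouth, walls 39 degrees off its axis; a centred nozzle seats with its end 4 mm below the mouth on a flat seat. Rigid, but screwed in more or less far: the true mouth is up to 6 mm higher or lower than this point. Sideways it is true.
- screwdriver: Screwdriver with a blue handle (29 mm dia, 78 mm tall above the block) standing in the tool block; leave alone. Origin on its axis, level with the block's top.
- chuck_key: Black steel chuck key standing in the tool block, its 70 mm cross bar 57 mm above the block; leave alone. Origin on its axis, level with the block's top.
- small_bowl: Small dark wooden bowl, 84 mm across, 35 mm tall, on the bench; leave alone. Origin under its centre.
- wax_tin: Steel wax tin, 72 mm across, 45 mm tall, on the bench; leave alone. Origin under its centre.
Not all that is in view belongs to the job. There is more than one size of the gun; the job needs the middle-sized.

How it is judged:
By the outcome, as a careful person would: the job done as asked, in the order asked, and still so for the second after the job is handed in, with the robot touching nothing.
It also fails if it takes over 64 s, if anything falls off the work surface, if the arm or the gripper's body presses on something with over 40 N, if the wrist force passes 120 N, or if a joint passes its speed limit or range.

## Working session

There is one attempt and no reset: what is moved stays moved. The work goes in short steps, Python scripts to look and compute and a shell command to move; the robot and the scene stay as the last step left them, time stands still between calls to the robot, and variables do not carry over. Pictures are saved under pics/ and viewed, at most 10 in all, crops included, and the job is handed in when it is done.

```bash
mkdir -p pics; ls; python3 - <<'E'
from rig import env, optics
import cv2,numpy as np
s=env.observe();print(s['time_s'],s['position'],s['tool_rot'],s['grip_width'],env.hold_point_z)
ims=[]
for n in("scene","top","wrist"):
    im=optics.get_image(n);cv2.imwrite(f"pics/{n}0.png",im[:,:,::-1]);c=optics.calibration(n);print(n,c['fov_y'],c['cx'],c['cy'],np.round(c['T'],3).tolist(), [k for k in c])
E
```

```text
pics
0.0 [ 0.191015   -0.5154058   0.20748469] [[ 9.37722912e-01  3.47384070e-01 -2.17983400e-04]
 [ 3.47383989e-01 -9.37721743e-01  1.51579962e-03]
 [ 3.22156867e-04 -1.49712398e-03 -9.99998827e-01]] 0.08551605481393383 0.0187
scene 56.246131309799196 316.0759254395476 252.79313427021287 [[0.888, 0.231, -0.396, 0.969], [0.459, -0.469, 0.755, -0.839], [-0.011, -0.852, -0.523, 0.649], [0.0, 0.0, 0.0, 1.0]] ['fov_y', 'cx', 'cy', 'T']
top 46.0774792618932 334.5692374075212 240.58362513742767 [[-0.013, -0.989, 0.149, 0.396], [-1.0, 0.012, -0.012, -0.093], [0.01, -0.149, -0.989, 1.331], [0.0, 0.0, 0.0, 1.0]] ['fov_y', 'cx', 'cy', 'T']
wrist 62.83294673868325 315.266499187874 239.20697107228708 [[0.347, -0.902, -0.257, 0.255], [-0.938, -0.334, -0.095, -0.491], [-0.001, 0.274, -0.962, 0.374], [0.0, 0.0, 0.0, 1.0]] ['fov_y', 'cx', 'cy', 'T']
```

View pics/scene0.png

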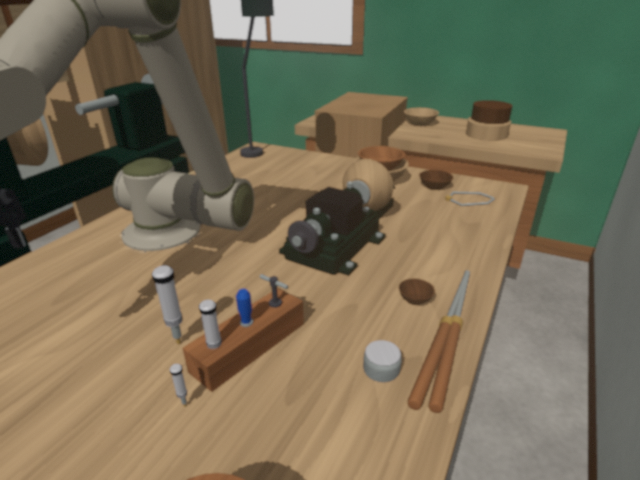

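View pics/top0.png

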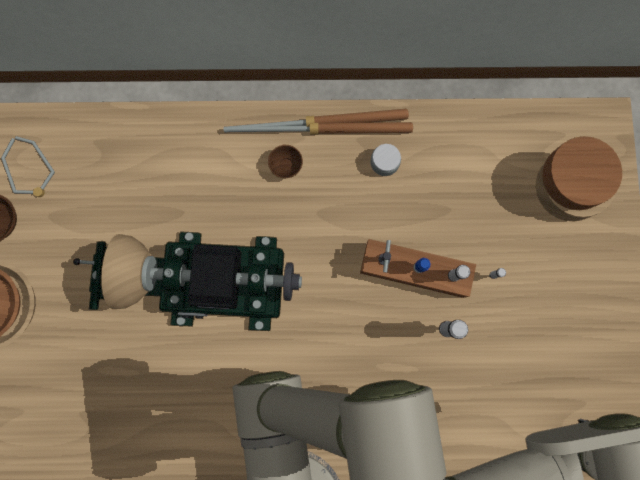

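Candidates for the gun: scene (168,295)/top (456,329), the big one, is on the bench. Scene (210,322)/top (461,272) is the middle one, in the block. Scene (178,380)/top (500,272), the small one, is on the bench. By the description I choose the one in the block. The nipple next to the bowl is near top (171,279).

```bash
cat > h.py <<'E'
import numpy as np,cv2
from rig import env,optics
def ray(c,u,v):
    f=240/np.tan(np.radians(c['fov_y']/2));T=c['T']
    return T[:3,3],T[:3,:3]@np.array([(u-c['cx'])/f,(v-c['cy'])/f,1])
def onz(c,u,v,z):
    o,d=ray(c,u,v);return o+d*(z-o[2])/d[2]
def two(c1,p1,c2,p2):
    o1,d1=ray(c1,*p1);o2,d2=ray(c2,*p2)
    s=np.linalg.lstsq(np.c_[d1,-d2],o2-o1,rcond=None)[0]
    a,b=o1+s[0]*d1,o2+s[1]*d2
    return (a+b)/2,np.linalg.norm(a-b)
def proj(c,P):
    f=240/np.tan(np.radians(c['fov_y']/2));p=np.linalg.inv(c['T'])@np.r_[P,1]
    return p[:2]/p[2]*f+[c['cx'],c['cy']]
E
python3 - <<'E'
from h import *
c=optics.calibration('top')
for n,u,v,z in[('gun',461.5,271,.161),('big',458,329,.2),('small',501,272,.1),('screw',423.5,264.5,.143),('key',388,256,.122),('nipF',171,279,.156),('nipR',258,280,.156),
 ('nipF?',171,252,.156)]: print(n,onz(c,u,v,z).round(4))
for u,v in[(369,240),(475,265),(470,296),(362,268)]: print('blk',onz(c,u,v,.065).round(4))
im=cv2.imread('pics/top0.png')
a=cv2.resize(im[225:345,350:520],None,fx=4.6,fy=4.6,interpolation=cv2.INTER_CUBIC)[:,:]
b=cv2.resize(im[225:345,60:310],None,fx=3.12,fy=3.12,interpolation=cv2.INTER_CUBIC)
a=cv2.resize(im[225:345,350:520],None,fx=1.8,fy=1.8)
cv2.imwrite('pics/crop1.png',np.vstack([b,np.pad(a,((0,0),(0,b.shape[1]-a.shape[1]),(0,0)))])[:600])
E
```

```text
gun [ 0.5049 -0.37    0.161 ]
big [ 0.3859 -0.3484  0.2   ]
small [ 0.5073 -0.4712  0.1   ]
screw [ 0.5214 -0.2942  0.143 ]
key [ 0.543  -0.2217  0.122 ]
nipF [0.4961 0.2348 0.156 ]
nipR [0.4918 0.0542 0.156 ]
nipF? [0.5527 0.2365 0.156 ]
blk [ 0.587  -0.1856  0.065 ]
blk [ 0.527 -0.424  0.065]
blk [ 0.4574 -0.4092  0.065 ]
blk [ 0.5234 -0.1684  0.065 ]
```

View pics/crop1.png

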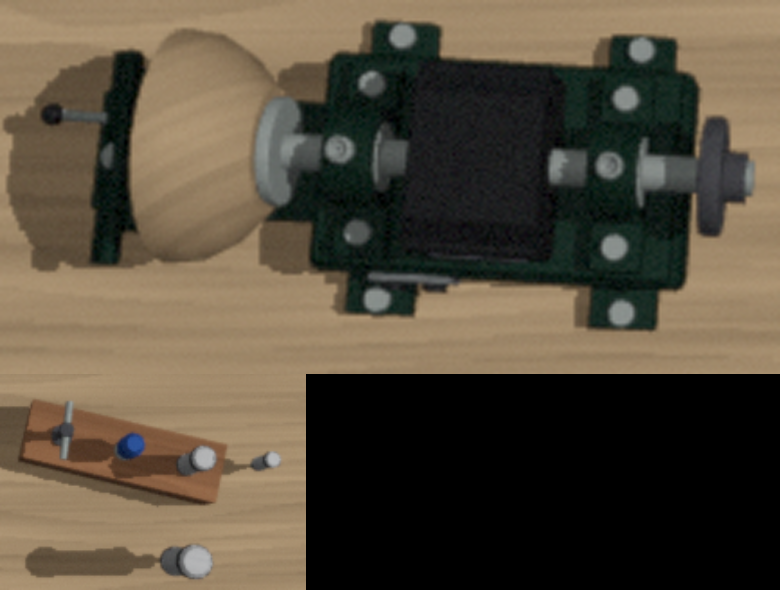

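The crop shows the nipple next to the bowl at crop (340,149), which is top px (169,272.8). The middle gun stands in the end hole, and the big and small ones are on the bench. Next I move over the gun.

```bash
python3 -m jog '[{"linear":[0,0,-0.9],"roll":0},{"linear":[0,0,-0.9],"roll":0},{"linear":[0.95,-0.07,0],"roll":0},{"linear":[0.95,-0.07,0],"roll":0},{"linear":[0.95,-0.07,0],"roll":0},{"linear":[0.95,-0.07,0],"roll":0},{"linear":[0.95,-0.07,0],"roll":0},{"linear":[0.95,-0.07,0],"roll":0},{"linear":[0.95,-0.07,0],"roll":0},{"linear":[0.95,-0.07,0],"roll":0},{"linear":[0.95,-0.07,0],"roll":0}]' 0.5 40
python3 -m jog '[{"linear":[0,0,0],"roll":-1},{"linear":[0,0,0],"roll":-1},{"linear":[0,0,0],"roll":-1},{"linear":[0,0,0],"roll":-1},{"linear":[0,0,0],"roll":-1},{"linear":[0,0,0],"roll":-1},{"linear":[0,0,0],"roll":-1},{"linear":[0,0,0],"roll":-1},{"linear":[0,0,0],"roll":-1},{"linear":[0,0,0],"roll":-1},{"linear":[0,0,0],"roll":-1},{"linear":[0,0,0],"roll":0}]'
python3 - <<'E'
from h import *
s=env.observe();print(s['position'],s['tool_rot'].tolist(),s['q'],s['ft_force'])
c=optics.calibration('wrist');np.save('c1.npy',c,allow_pickle=True)
im=optics.get_image('wrist');cv2.imwrite('pics/w1.png',im[:,:,::-1])
print(proj(c,[.505,-.37,.161]))
E
```

```text
time_s: 1.07
position: [0.5045, -0.3721, 0.2799]
tool_rot: [[0.938, 0.347, -0.0], [0.347, -0.938, 0.0], [-0.0, -0.0, -1.0]]
ft_force: [-0.6, -0.4, -0.8]
grip_width: 0.0642
gripper_force: 0.0
time_s: 2.07
position: [0.5029, -0.3732, 0.2797]
tool_rot: [[0.25, 0.968, -0.001], [0.968, -0.25, 0.001], [0.0, -0.001, -1.0]]
ft_force: [0.2, -0.3, -0.3]
grip_width: 0.0641
gripper_force: 0.0
[ 0.50293568 -0.37322526  0.27973554] [[0.25032134961322267, 0.9681626408219223, -0.0005681941008587564], [0.9681627081140823, -0.25032101480401153, 0.0006001372307526356], [0.00043879952224838616, -0.0007003315009770032, -0.9999996584953257]] [-4.73920252e+01  2.80325100e+01  5.24775672e+01 -6.92104199e-04
  9.95372697e+01 -3.28956181e+01] [ 0.21314791 -0.27084639 -0.30630265]
[318.27606062 218.79294207]
```

View pics/w1.png

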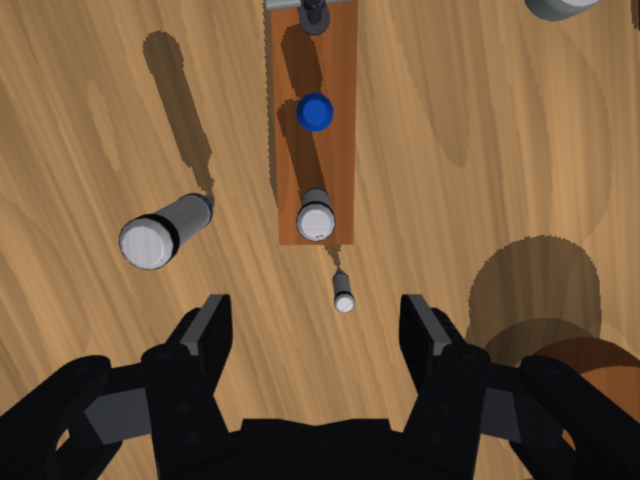

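The wrist view shows the middle gun's cap at (316,222) in the end hole of the block, with the big one at (147,243) and the small one at (344,303), both on the bench. Now I refine the position of its cap.

```bash
python3 - <<'E'
from h import *
c=np.load('c1.npy',allow_pickle=True).item()
im=cv2.imread('pics/w1.png')
hsv=cv2.cvtColor(im,cv2.COLOR_BGR2HSV)
m=((hsv[...,2]>120)&(hsv[...,1]<60)).astype(np.uint8);m[:, :285]=0;m[:,345:]=0;m[:195]=0;m[245:]=0
cs=cv2.findContours(m,0,2)[0];k=max(cs,key=cv2.contourArea);e=cv2.minEnclosingCircle(k);print(e,cv2.fitEllipse(k))
P=onz(c,*e[0],.161);print(P)
top=optics.calibration('top');print(proj(top,P))
s=env.observe();d=P-s['position'];print('tool dx,dy mm',(s['tool_rot'].T@d)*1e3)
B=[onz(c,*p,.065)[:2] for p in((280,244),(352,244))];print('block -y corners',B, np.linalg.norm(B[0]-B[1]))
print('nipF',onz(top,169,272.8,.156),'R',onz(top,255.5,277.9,.156))
E
```

```text
((316.0339050292969, 223.47457885742188), 18.15963363647461) ((316.57666015625, 223.9695281982422), (30.81141471862793, 35.09280014038086), 63.637184143066406)
[ 0.50248855 -0.37305236  0.161     ]
[463.01264861 272.12846706]
tool dx,dy mm [-2.31083455e-02 -4.56804660e-01  1.18818230e+02]
block -y corners [array([ 0.45609307, -0.40718528]), array([ 0.52671947, -0.42543104])] 0.07294515055932012
nipF [0.50909694 0.23930898 0.156     ] R [0.49623006 0.05938061 0.156     ]
```

```bash
python3 -m jog '[{"linear":[0,0,0.8]},{"linear":[0,0,0.8]},{"linear":[0,0,0.8]},{"linear":[0,0,0.8]},{"linear":[0,0,0.7]},{"linear":[0,0,0.44]},{"linear":[0,0,0]},{"linear":[0,0,0]}]'
python3 -m jog '[{"linear":[0,0,0]},{"linear":[0,0,0]},{"linear":[0,0,0]},{"linear":[0,0,0]},{"linear":[0,0,0]},{"linear":[0,0,0]},{"linear":[0,0,0]},{"linear":[0,0,0]}]' -1 45
```

```text
invalid input
invalid input
```

```bash
python3 -m jog '[{"linear":[0,0,0.8],"roll":0},{"linear":[0,0,0.8],"roll":0},{"linear":[0,0,0.8],"roll":0},{"linear":[0,0,0.8],"roll":0},{"linear":[0,0,0.7],"roll":0},{"linear":[0,0,0.44],"roll":0},{"linear":[0,0,0],"roll":0},{"linear":[0,0,0],"roll":0}]'
python3 -m jog '[{"linear":[0,0,0],"roll":0},{"linear":[0,0,0],"roll":0},{"linear":[0,0,0],"roll":0},{"linear":[0,0,0],"roll":0},{"linear":[0,0,0],"roll":0},{"linear":[0,0,0],"roll":0},{"linear":[0,0,0],"roll":0},{"linear":[0,0,0],"roll":0}]' -1 45
```

```text
time_s: 2.78
position: [0.5029, -0.3732, 0.1064]
tool_rot: [[0.255, 0.967, -0.001], [0.967, -0.255, 0.001], [0.001, -0.001, -1.0]]
ft_force: [0.5, -0.5, 1.3]
grip_width: 0.064
gripper_force: 0.0
time_s: 3.45
position: [0.5034, -0.3738, 0.1081]
tool_rot: [[0.253, 0.967, 0.002], [0.967, -0.253, -0.002], [-0.002, 0.002, -1.0]]
ft_force: [-1.2, 1.5, 6.2]
grip_width: 0.0275
gripper_force: 43.9
```

```bash
python3 -m jog '[{"linear":[0,0,0],"roll":0},{"linear":[0,0,0],"roll":0},{"linear":[0,0,-0.2],"roll":0},{"linear":[0,0,-0.3],"roll":0},{"linear":[0,0,-0.4],"roll":0},{"linear":[0,0,-0.5],"roll":0},{"linear":[0,0,-0.8],"roll":0},{"linear":[0,0,-0.8],"roll":0},{"linear":[0,0,-0.8],"roll":0},{"linear":[0,0,-0.8],"roll":0},{"linear":[0,0,0],"roll":0},{"linear":[0,0,0],"roll":0}]'
python3 - <<'E'
from h import *
s=env.observe();print(s['position'],s['tool_rot'].tolist(),s['q'],s['ft_force'],s['wrist_torque'],s['grip_width'],s['gripper_force'])
c=optics.calibration('wrist');np.save('c2.npy',c,allow_pickle=True)
im=optics.get_image('wrist');cv2.imwrite('pics/w2.png',im[:,:,::-1])
im2=optics.get_image('scene')[:,:,::-1];cv2.imwrite('pics/s2.png',im2)
cv2.imwrite('pics/v2.png',np.hstack([im[:,:,::-1][150:450,150:490],cv2.resize(im2[160:360,100:300],None,fx=1.5,fy=1.5)]))
E
```

```text
time_s: 4.45
position: [0.5032, -0.3733, 0.292]
tool_rot: [[0.253, 0.967, 0.002], [0.967, -0.253, -0.002], [-0.001, 0.002, -1.0]]
ft_force: [0.4, 0.0, -4.5]
grip_width: 0.0272
gripper_force: 44.9
[ 0.50315301 -0.37333406  0.29199761] [[0.25331083853088737, 0.9673828857996015, 0.0019928233273058442], [0.9673838182035378, -0.2533068727332716, -0.002043649684894795], [-0.0014721958847871508, 0.0024455036547183376, -0.9999959260672774]] [-4.73864691e+01  2.77945580e+01  5.09479793e+01  4.84262220e-03
  1.01093984e+02 -3.27121000e+01] [ 0.37906072  0.04524233 -4.45374762] [ 0.05611122 -0.01716174 -0.00407014] 0.027219255084560846 44.941513538360596
```

View pics/v2.png

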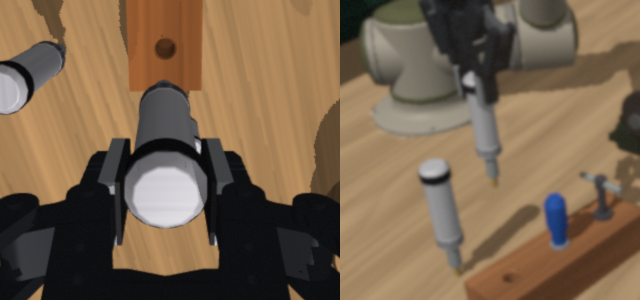

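The gun is held and hangs straight, the empty hole shows at wrist px (315,198), and the tip is at scene px (203,285). Next I carry it over to the lathe.

```bash
python3 - <<'E'
from h import *
c=np.load('c2.npy',allow_pickle=True).item()
print('hole',onz(c,315,198,.065));s=env.observe();R=s['tool_rot'];p=s['position']
t=p+R[:,2]*.0891;print('tip pred',t,proj(optics.calibration('scene'),t),proj(c,t),proj(c,p-R[:,2]*.053))
E
python3 -m jog '[{"linear":[0.3,-0.08,-0.2],"roll":0},{"linear":[0.6,-0.15,-0.2],"roll":0},{"linear":[0.9,-0.22,0],"roll":0},{"linear":[0.9,-0.22,0],"roll":0},{"linear":[0.9,-0.23,0],"roll":0},{"linear":[0.9,-0.23,0],"roll":0},{"linear":[0.9,-0.23,0],"roll":0},{"linear":[0.9,-0.23,0],"roll":0},{"linear":[0.9,-0.23,0],"roll":0},{"linear":[0.9,-0.23,0],"roll":0},{"linear":[0.9,-0.23,0],"roll":0},{"linear":[0.9,-0.23,0],"roll":0}]'
python3 -m jog '[{"linear":[0.9,-0.23,0],"roll":0},{"linear":[0.9,-0.23,0],"roll":0},{"linear":[0.9,-0.23,0],"roll":0},{"linear":[0.9,-0.23,0],"roll":0},{"linear":[0.8,-0.2,0],"roll":0},{"linear":[0.5,-0.12,0],"roll":0},{"linear":[0.1,-0.03,0],"roll":0},{"linear":[0,0,0],"roll":0},{"linear":[0,0,0],"roll":0},{"linear":[0,0,0],"roll":0}]'
python3 - <<'E'
from h import *
s=env.observe();print(s['position'],s['tool_rot'].tolist(),s['q'],s['ft_force'],s['wrist_torque'],s['grip_width'],s['gripper_force'])
c=optics.calibration('wrist');np.save('c3.npy',c,allow_pickle=True)
im=optics.get_image('wrist')[:,:,::-1];cv2.imwrite('pics/w3.png',im)
im2=optics.get_image('scene')[:,:,::-1];cv2.imwrite('pics/s3.png',im2)
cv2.imwrite('pics/v3.png',np.hstack([cv2.resize(im[80:380,150:470],None,fx=1.25,fy=1.25),cv2.resize(im2[120:280,240:420],None,fx=2.2,fy=2.34)]))
E
```

```text
hole [ 0.50242689 -0.37329712  0.065     ]
tip pred [ 0.50240699 -0.37262188  0.19979655] [202.31109145 285.32167442] [315.06242454 231.73826395] [317.01167613 342.1188558 ]
time_s: 5.55
position: [0.5049, 0.0377, 0.3061]
tool_rot: [[0.253, 0.967, -0.002], [0.967, -0.253, 0.0], [0.0, -0.002, -1.0]]
ft_force: [1.0, 0.7, -3.4]
grip_width: 0.0275
gripper_force: 44.9
time_s: 6.38
position: [0.5075, 0.2406, 0.3065]
tool_rot: [[0.254, 0.967, -0.001], [0.967, -0.254, -0.0], [-0.001, -0.0, -1.0]]
ft_force: [-0.5, -1.0, -2.9]
grip_width: 0.0275
gripper_force: 44.9
[0.50749794 0.24061364 0.3064506 ] [[0.2543577547484895, 0.9671100248324329, -0.0005766003102010833], [0.967110037697417, -0.2543580096212171, -0.0004218132683857213], [-0.0005546027477128884, -0.0004503444718651515, -0.999999744802792]] [ 1.32987840e+01  2.03507528e+01  6.05970537e+01 -1.61230845e-02
  9.90899033e+01  2.80317840e+01] [-0.49795399 -1.02048521 -2.87684335] [-0.03863963 -0.02015675  0.00258211] 0.02754631999414945 44.91820693016052Traceback (most recent call last):
  File "<stdin>", line 6, in <module>
    return _nx.concatenate(arrs, 1, dtype=dtype, casting=casting)
           ~~~~~~~~~~~~~~~^^^^^^^^^^^^^^^^^^^^^^^^^^^^^^^^^^^^^^^
ValueError: all the input array dimensions except for the concatenation axis must match exactly, but along dimension 0, the array at index 0 has size 375 and the array at index 1 has size 374
```

```bash
python3 - <<'E'
from h import *
im=cv2.imread('pics/w3.png');im2=cv2.imread('pics/s3.png')
cv2.imwrite('pics/v3.png',np.hstack([cv2.resize(im[80:380,150:470],(400,375)),cv2.resize(im2[120:280,240:420],(400,375))]))
E
```

```text
(no output)
```

View pics/v3.png

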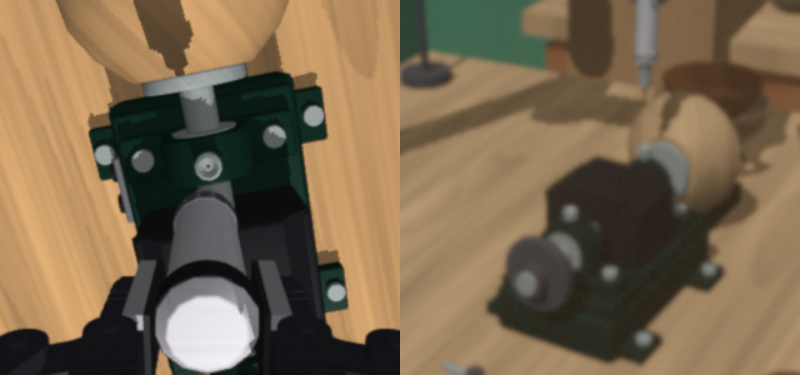

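The wrist view shows the funnel nipple at crop (208,166), which is full px (316,213), just beyond the gun's nozzle. In the scene view the gun hangs upright. I now triangulate the funnel.

```bash
python3 - <<'E'
from h import *
c=np.load('c3.npy',allow_pickle=True).item();top=optics.calibration('top')
def circ(f,u,v,w):
    g=cv2.imread(f)[int(v)-w:int(v)+w,int(u)-w:int(u)+w]
    h=cv2.cvtColor(g,cv2.COLOR_BGR2HSV);m=((h[...,1]<90)&(h[...,2]>70)).astype(np.uint8)
    n,l,st,ce=cv2.connectedComponentsWithStats(m);i=l[w,w] or 1+np.argmax(st[1:,4]);k=cv2.findContours((l==i).astype(np.uint8),0,2)[0][0]
    e=cv2.minEnclosingCircle(k);print(f,st[i],e);return e[0][0]+int(u)-w,e[0][1]+int(v)-w
a=circ('pics/w3.png',316,213,14);b=circ('pics/top0.png',169,273,8);print(a,b)
for z in(.15,.156,.162): print(z,onz(c,*a,z),onz(top,*b,z))
P,g=two(c,a,top,b);print('tri',P,g)
s=env.observe();print('tool delta mm',1e3*s['tool_rot'].T@(P-s['position']),s['position'])
E
```

```text
pics/w3.png [  3   3  23  23 402] ((14.0, 14.0), 11.401854515075684)
pics/top0.png [ 3  3 10  9 70] ((7.4285712242126465, 7.285714149475098), 4.748891830444336)
(316.0, 213.0) (168.42857122421265, 272.2857141494751)
0.15 [0.50703565 0.24053305 0.15      ] [0.51076855 0.24222861 0.15      ]
0.156 [0.50735644 0.24178544 0.156     ] [0.5101858  0.24052803 0.156     ]
0.162 [0.50767724 0.24303783 0.162     ] [0.50960306 0.23882746 0.162     ]
tri [0.50878591 0.24118025 0.15526978] 0.0030732924808470155
tool delta mm [  0.91112194   0.83359515 151.33988946] [0.50775969 0.240536   0.30660985]
```

```bash
python3 -m jog '[{"linear":[0.02,0.01,0.3],"roll":0},{"linear":[0,0,0.4],"roll":0},{"linear":[0,0,0.3],"roll":0},{"linear":[0,0,0],"roll":0},{"linear":[0,0,0],"roll":0},{"linear":[0,0,0],"roll":0}]'
python3 - <<'E'
from h import *
s=env.observe();print(s['position'],s['tool_rot'][:,2],s['ft_force'])
c=optics.calibration('wrist');np.save('c4.npy',c,allow_pickle=True)
im=optics.get_image('wrist')[:,:,::-1];cv2.imwrite('pics/w4.png',im)
im2=optics.get_image('scene')[:,:,::-1];cv2.imwrite('pics/s4.png',im2)
t=s['position']+s['tool_rot'][:,2]*.0891;print('tip',t,proj(c,t),proj(optics.calibration('scene'),t))
print('nip at .150/.156/.162',[proj(c,[.5085,.2415,z]).round(1).tolist() for z in(.15,.156,.162)])
cv2.imwrite('pics/v4.png',np.hstack([cv2.resize(im[150:300,250:390],(400,428),interpolation=2),cv2.resize(im2[140:260,300:412],(400,428),interpolation=2)]))
E
```

```text
time_s: 6.98
position: [0.5087, 0.2419, 0.2676]
tool_rot: [[0.254, 0.967, 0.002], [0.967, -0.254, 0.0], [0.001, 0.001, -1.0]]
ft_force: [0.7, 0.5, -2.7]
grip_width: 0.0278
gripper_force: 44.8
[0.50870302 0.24194579 0.26756616] [ 1.50333892e-03  3.93016579e-04 -9.99998793e-01] [ 0.65122757  0.48351645 -2.69982945]
tip [0.50883697 0.24198081 0.17846627] [316.71946655 233.81835407] [349.41839287 176.03721076]
nip at .150/.156/.162 [[316.3, 224.6], [316.3, 226.5], [316.3, 228.6]]
```

View pics/v4.png

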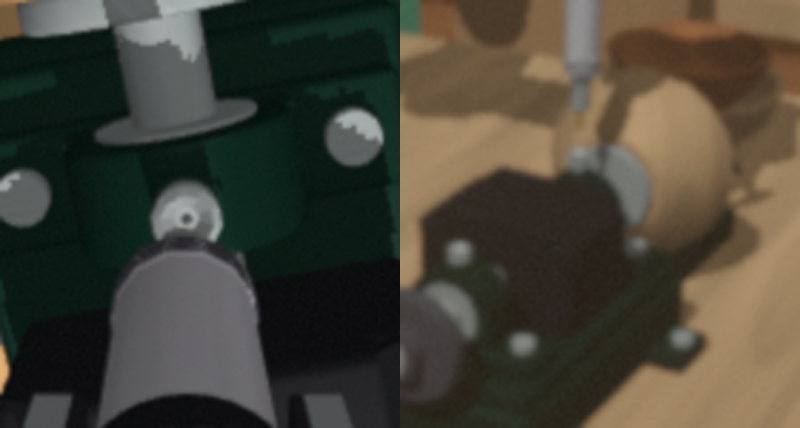

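The wrist view shows the funnel centre at full px (315.4,226) against the gun axis at u≈315. The scene view shows the nozzle tip at (350,174) directly above the funnel at (350,183), so they are lined up. I descend while watching force.

```bash
python3 -m jog '[{"linear":[0,0,0.1],"roll":0},{"linear":[0,0,0.1],"roll":0},{"linear":[0,0,0.1],"roll":0},{"linear":[0,0,0.1],"roll":0},{"linear":[0,0,0.1],"roll":0},{"linear":[0,0,0],"roll":0},{"linear":[0,0,0],"roll":0},{"linear":[0,0,0],"roll":0}]'
python3 -m jog '[{"linear":[0,0,0.05],"roll":0},{"linear":[0,0,0.05],"roll":0},{"linear":[0,0,0],"roll":0},{"linear":[0,0,0],"roll":0}]'
python3 -m jog '[{"linear":[0,0,0.05],"roll":0},{"linear":[0,0,0.05],"roll":0},{"linear":[0,0,0],"roll":0},{"linear":[0,0,0],"roll":0}]'
```

```text
time_s: 7.75
position: [0.5084, 0.2423, 0.2467]
tool_rot: [[0.253, 0.967, 0.0], [0.967, -0.253, 0.0], [0.0, 0.0, -1.0]]
ft_force: [-0.4, 0.1, -3.6]
grip_width: 0.0272
gripper_force: 44.9
time_s: 8.08
position: [0.5085, 0.2422, 0.2427]
tool_rot: [[0.253, 0.967, 0.001], [0.967, -0.253, 0.0], [0.0, 0.001, -1.0]]
ft_force: [0.6, 0.2, -0.4]
grip_width: 0.0274
gripper_force: 45.1
time_s: 8.42
position: [0.5084, 0.2422, 0.2386]
tool_rot: [[0.253, 0.967, 0.0], [0.967, -0.253, 0.0], [0.0, 0.0, -1.0]]
ft_force: [0.4, -0.0, -1.4]
grip_width: 0.0274
gripper_force: 45.2
```

```bash
python3 -m jog '[{"linear":[0,0,0.05],"roll":0},{"linear":[0,0,0],"roll":0},{"linear":[0,0,0],"roll":0}]' | grep -E 'pos|ft'
python3 -m jog '[{"linear":[0,0,0.05],"roll":0},{"linear":[0,0,0],"roll":0},{"linear":[0,0,0],"roll":0}]' | grep -E 'pos|ft'
python3 - <<'E'
from h import *
w=cv2.imread('pics/w4.png')
im2=optics.get_image('scene')[:,:,::-1];im=optics.get_image('wrist')[:,:,::-1];cv2.imwrite('pics/v5.png',np.hstack([cv2.resize(im[150:300,250:390],(400,428),interpolation=2),cv2.resize(im2[140:260,300:412],(400,428),interpolation=2)]))
f=[]
for i in range(6):
    s=env.observe();f.append(s['ft_force']);optics.get_image('top')
print(np.mean(f,0),np.std(f,0),s['wrist_torque'],s['position'])
E
```

```text
position: [0.5085, 0.2424, 0.2373]
ft_force: [0.4, 0.2, 5.4]
position: [0.5086, 0.2424, 0.2355]
ft_force: [-0.4, 0.9, 5.8]
[ 0.11767204 -0.1002802   6.13759147] [0.29602219 0.61471285 0.38440464] [0.00349268 0.05707999 0.01611439] [0.50863296 0.24238721 0.23557329]
```

View pics/v5.png

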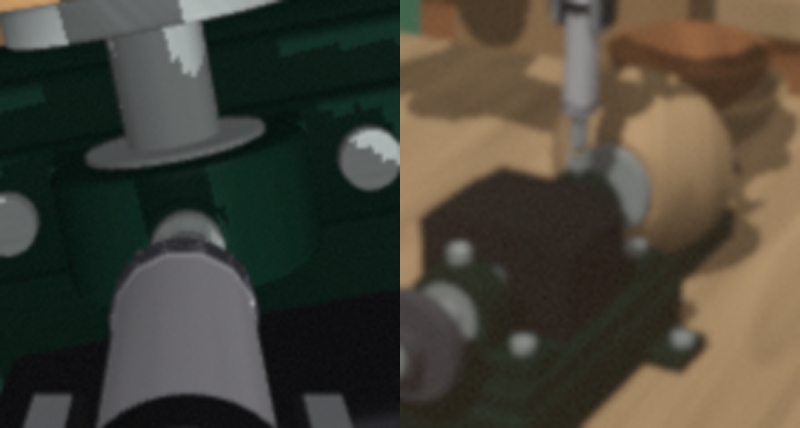

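The nozzle is seated in the funnel (scene ~(350,183)) and the gun is upright. It is past the first stop, with about 9 N of net press, so I go on gently.

```bash
for i in 1 ; do python3 -m jog '[{"linear":[0,0,0.05],"roll":0},{"linear":[0,0,0],"roll":0},{"linear":[0,0,0],"roll":0}]' | grep -E 'pos|ft'
python3 -m jog '[{"linear":[0,0,0.05],"roll":0},{"linear":[0,0,0],"roll":0},{"linear":[0,0,0],"roll":0}]' | grep -E 'pos|ft'
python3 -m jog '[{"linear":[0,0,0.03],"roll":0},{"linear":[0,0,0],"roll":0},{"linear":[0,0,0],"roll":0},{"linear":[0,0,0],"roll":0}]' | grep -E 'pos|ft'; done
```

```text
position: [0.5087, 0.2424, 0.2337]
ft_force: [0.1, -0.6, 7.7]
position: [0.5087, 0.2424, 0.2319]
ft_force: [-0.7, -0.6, 7.4]
position: [0.5087, 0.2425, 0.2308]
ft_force: [-0.9, -0.1, 8.2]
```

```bash
python3 -m jog '[{"linear":[0,0,0.025],"roll":0},{"linear":[0,0,0],"roll":0},{"linear":[0,0,0],"roll":0},{"linear":[0,0,0],"roll":0}]' | grep -E 'pos|ft'
python3 -m jog '[{"linear":[0,0,0.015],"roll":0},{"linear":[0,0,0],"roll":0},{"linear":[0,0,0],"roll":0},{"linear":[0,0,0],"roll":0}]' | grep -E 'pos|ft'
```

```text
position: [0.5087, 0.2425, 0.2299]
ft_force: [-1.1, 0.3, 8.1]
position: [0.5088, 0.2425, 0.2293]
ft_force: [-1.0, 0.3, 8.4]
```

```bash
python3 -m jog '[{"linear":[0,0,0.0125],"roll":0},{"linear":[0,0,0],"roll":0},{"linear":[0,0,0],"roll":0},{"linear":[0,0,0],"roll":0}]' | grep -E 'pos|ft'
python3 -m jog '[{"linear":[0,0,0.0125],"roll":0},{"linear":[0,0,0],"roll":0},{"linear":[0,0,0],"roll":0},{"linear":[0,0,0],"roll":0}]' | grep -E 'pos|ft'
```

```text
position: [0.5089, 0.2425, 0.2292]
ft_force: [-0.2, -0.2, 10.6]
position: [0.509, 0.2426, 0.2291]
ft_force: [-1.5, -0.2, 13.4]
```

```bash
for i in 1 2 3; do python3 -m jog '[{"linear":[0,0,0],"roll":0},{"linear":[0,0,0],"roll":0},{"linear":[0,0,0],"roll":0},{"linear":[0,0,0],"roll":0}]' | grep -E 'time|pos|ft'; done
```

```text
time_s: 11.82
position: [0.509, 0.2426, 0.2291]
ft_force: [-0.5, -0.4, 13.2]
time_s: 12.15
position: [0.509, 0.2426, 0.2291]
ft_force: [-1.0, 0.1, 13.4]
time_s: 12.48
position: [0.509, 0.2426, 0.2291]
ft_force: [-0.7, 0.1, 13.6]
```

It's firmly home at about 16.5 N net and was held for over 1 s. Letting up now.

```bash
python3 -m jog '[{"linear":[0,0,-0.1],"roll":0},{"linear":[0,0,-0.1],"roll":0},{"linear":[0,0,-0.15],"roll":0},{"linear":[0,0,-0.2],"roll":0},{"linear":[0,0,-0.3],"roll":0},{"linear":[0,0,-0.4],"roll":0},{"linear":[0,0,-0.4],"roll":0},{"linear":[0,0,-0.3],"roll":0},{"linear":[0,0,0],"roll":0},{"linear":[0,0,0],"roll":0},{"linear":[0,0,0],"roll":0},{"linear":[0,0,0],"roll":0}]'
python3 - <<'E'
from h import *
s=env.observe();R=s['tool_rot'];print(s['position'],R.tolist(),s['ft_force'])
im=optics.get_image('wrist')[:,:,::-1];im2=optics.get_image('scene')[:,:,::-1]
cv2.imwrite('pics/v6.png',np.hstack([cv2.resize(im[150:390,200:424],(400,428),interpolation=2),cv2.resize(im2[100:220,300:412],(400,428),interpolation=2)]))
sc=optics.calibration('scene');t=s['position']+R[:,2]*.0891;print('tip',proj(sc,t))
d=np.array([.5033,-.3736,0.292])-s['position'];print('to hole, tool units',R.T@d/.04)
E
```

```text
time_s: 13.48
position: [0.5079, 0.2422, 0.3034]
tool_rot: [[0.253, 0.967, -0.003], [0.967, -0.253, -0.001], [-0.001, -0.002, -1.0]]
ft_force: [-0.2, -0.4, -2.9]
grip_width: 0.0274
gripper_force: 45.1
[0.5078903  0.24219048 0.3034479 ] [[0.2532281651231168, 0.9674032290937401, -0.0025472980556155694], [0.967405867378333, -0.25323030224076254, -0.0005493532811267956], [-0.0011764991945961388, -0.0023251593615798566, -0.9999966047360304]] [-0.22239821 -0.36229725 -2.91728517]
tip [349.40992877 163.5702624 ]
to hole, tool units [-14.92170628   3.78806893   0.29494603]
```

View pics/v6.png

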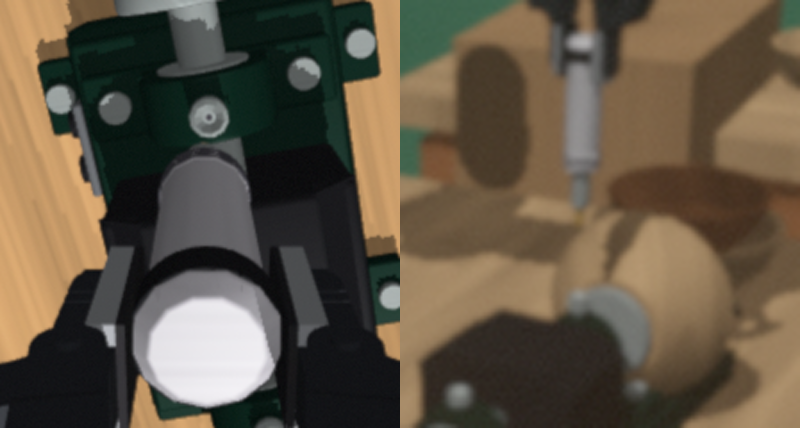

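The nozzle has sprung right out (brass end at scene ~(351,160)), and the gun is still straight in the fingers. Back to the block.

```bash
python3 -m jog '[{"linear":[-0.3,0.08,0],"roll":0},{"linear":[-0.6,0.15,0],"roll":0},{"linear":[-0.9,0.23,0],"roll":0},{"linear":[-0.9,0.23,0],"roll":0},{"linear":[-0.9,0.23,0],"roll":0},{"linear":[-0.9,0.23,0],"roll":0},{"linear":[-0.9,0.23,0],"roll":0},{"linear":[-0.9,0.23,0],"roll":0},{"linear":[-0.9,0.23,0],"roll":0},{"linear":[-0.9,0.23,0],"roll":0},{"linear":[-0.9,0.23,0],"roll":0},{"linear":[-0.9,0.23,0],"roll":0}]' >/dev/null
python3 -m jog '[{"linear":[-0.9,0.23,0],"roll":0},{"linear":[-0.9,0.23,0],"roll":0},{"linear":[-0.9,0.23,0],"roll":0},{"linear":[-0.9,0.23,0],"roll":0},{"linear":[-0.8,0.2,0],"roll":0},{"linear":[-0.5,0.12,0],"roll":0},{"linear":[-0.12,0.02,0],"roll":0},{"linear":[0,0,0],"roll":0},{"linear":[0,0,0],"roll":0},{"linear":[0,0,0],"roll":0},{"linear":[0,0,0],"roll":0},{"linear":[0,0,0],"roll":0}]'
python3 - <<'E'
from h import *
p=[]
for i in range(5):
    s=env.observe();p.append(s['position']);optics.get_image('top')
R=s['tool_rot'];m=np.mean(p,0);print(m,np.std(p,0),R[:,2])
d=np.array([.5033,-.3736,0.1081])-m;print('to hole, tool units',R.T@d/.04)
c=optics.calibration('wrist');im=optics.get_image('wrist')[:,:,::-1];cv2.imwrite('pics/w7.png',im)
g=im[150:240,270:360];h=cv2.cvtColor(g,cv2.COLOR_BGR2HSV)
k=(h[...,2]<75).astype(np.uint8);n,l,st,ce=cv2.connectedComponentsWithStats(k)
for i in range(1,n):
    if 20<st[i,4]<1000:
        u,v=ce[i]+[270,150];print(st[i],u,v,onz(c,u,v,.065))
E
```

```text
time_s: 15.58
position: [0.504, -0.3725, 0.3052]
tool_rot: [[0.252, 0.968, 0.0], [0.968, -0.252, -0.0], [-0.0, 0.0, -1.0]]
ft_force: [-1.4, 0.4, -2.6]
grip_width: 0.0277
gripper_force: 45.0
[ 0.50394392 -0.37282837  0.30504138] [4.98902326e-05 2.36010620e-04 1.08488412e-04] [ 1.57840865e-04 -1.48943600e-04 -9.99999976e-01]
to hole, tool units [-0.02222143 -0.01163404  4.92353481]
[ 36  42  18  14 157] 314.85350318471336 199.13375796178343 [ 0.50166858 -0.37602955  0.065     ]
[ 28  81  34   9 162] 314.2283950617284 235.5679012345679 [ 0.49101405 -0.41408349  0.065     ]
```

```bash
python3 -m jog '[{"linear":[-0.02,-0.01,0.3],"roll":0},{"linear":[0,0,0.6],"roll":0},{"linear":[0,0,0.8],"roll":0},{"linear":[0,0,0.8],"roll":0},{"linear":[0,0,0.6],"roll":0},{"linear":[0,0,0.3],"roll":0},{"linear":[0,0,0.1],"roll":0},{"linear":[0,0,0],"roll":0},{"linear":[0,0,0],"roll":0}]'| grep -E 'pos|ft'
python3 -m jog '[{"linear":[0,0,0.15],"roll":0},{"linear":[0,0,0.15],"roll":0},{"linear":[0,0,0.15],"roll":0},{"linear":[0,0,0],"roll":0},{"linear":[0,0,0],"roll":0}]'| grep -E 'pos|ft'
```

```text
position: [0.5036, -0.3746, 0.1658]
ft_force: [1.2, -0.0, -3.2]
position: [0.5031, -0.374, 0.1463]
ft_force: [0.0, 0.1, -3.0]
```

Entering the hole freely.

```bash
python3 -m jog '[{"linear":[0,0,0.2],"roll":0},{"linear":[0,0,0.2],"roll":0},{"linear":[0,0,0.2],"roll":0},{"linear":[0,0,0.1],"roll":0},{"linear":[0,0,0.1],"roll":0},{"linear":[0,0,0],"roll":0},{"linear":[0,0,0],"roll":0},{"linear":[0,0,0],"roll":0}]'| grep -E 'pos|ft'
python3 -m jog '[{"linear":[0,0,0.05],"roll":0},{"linear":[0,0,0.05],"roll":0},{"linear":[0,0,0],"roll":0},{"linear":[0,0,0],"roll":0}]'| grep -E 'pos|ft'
```

```text
position: [0.5034, -0.3743, 0.1151]
ft_force: [-0.1, -0.7, -3.3]
position: [0.5031, -0.3741, 0.1106]
ft_force: [-0.3, -0.8, -2.5]
```

```bash
python3 -m jog '[{"linear":[0,0,0.03],"roll":0},{"linear":[0,0,0.025],"roll":0},{"linear":[0,0,0],"roll":0},{"linear":[0,0,0],"roll":0}]'| grep -E 'pos|ft'
python3 -m jog '[{"linear":[0,0,0.025],"roll":0},{"linear":[0,0,0],"roll":0},{"linear":[0,0,0],"roll":0},{"linear":[0,0,0],"roll":0}]'| grep -E 'pos|ft'
```

```text
position: [0.5032, -0.3742, 0.1085]
ft_force: [-0.1, 0.3, -2.9]
position: [0.5033, -0.3744, 0.1082]
ft_force: [-1.2, 0.7, 4.8]
```

It is resting on the block, so I release and retreat.

```bash
python3 -m jog '[{"linear":[0,0,-0.015],"roll":0},{"linear":[0,0,0],"roll":0},{"linear":[0,0,0],"roll":0}]'| grep -E 'pos|ft'
python3 -m jog '[{"linear":[0,0,0],"roll":0},{"linear":[0,0,0],"roll":0},{"linear":[0,0,0],"roll":0},{"linear":[0,0,0],"roll":0},{"linear":[0,0,0],"roll":0},{"linear":[0,0,0],"roll":0},{"linear":[0,0,0],"roll":0},{"linear":[0,0,0],"roll":0}]' 0.5
python3 -m jog '[{"linear":[0,0,-0.2],"roll":0},{"linear":[0,0,-0.4],"roll":0},{"linear":[0,0,-0.8],"roll":0},{"linear":[0,0,-0.8],"roll":0},{"linear":[0,0,-0.8],"roll":0},{"linear":[0,0,-0.8],"roll":0},{"linear":[0,0,-0.4],"roll":0},{"linear":[0,0,0],"roll":0},{"linear":[0,0,0],"roll":0},{"linear":[0,0,0],"roll":0}]'
python3 - <<'E'
from h import *
im=optics.get_image('wrist')[:,:,::-1];im2=optics.get_image('scene')[:,:,::-1]
cv2.imwrite('pics/v8.png',np.hstack([cv2.resize(im,(480,360)),cv2.resize(im2[220:420,130:308],(320,360))]))
E
```

```text
position: [0.5033, -0.3742, 0.1082]
ft_force: [-1.5, 0.2, 2.6]
time_s: 19.63
position: [0.5032, -0.3742, 0.1081]
tool_rot: [[0.253, 0.967, -0.0], [0.967, -0.253, 0.0], [0.0, -0.0, -1.0]]
ft_force: [0.3, 0.2, 0.7]
grip_width: 0.064
gripper_force: 0.0
time_s: 20.47
position: [0.5029, -0.3738, 0.275]
tool_rot: [[0.253, 0.967, -0.001], [0.967, -0.253, 0.002], [0.001, -0.002, -1.0]]
ft_force: [-0.2, -0.2, -0.4]
grip_width: 0.064
gripper_force: 0.0
```

View pics/v8.png

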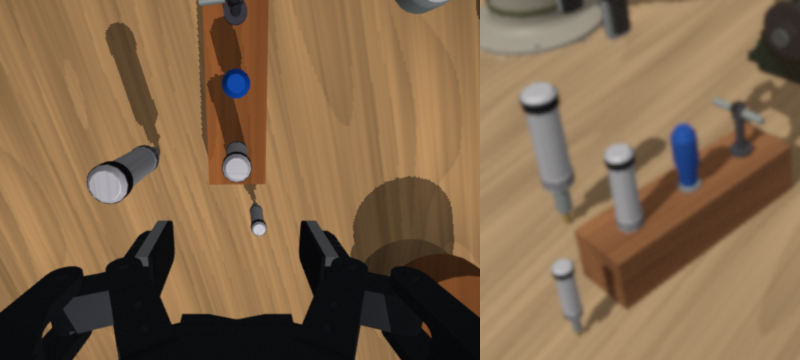

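The gun stands upright in its own hole (wrist crop (236,166), scene crop (622,190)), everything else is in place, and the gripper is clear.

```bash
python3 -c "
from rig import env
print(env.close_job())"
```

```text
the job is handed in; nothing more can be done
None
```

I gave the bearing next to the bowl its full stroke (pressed to the solid second stop at about 16.5 N, held over 1 s), the nozzle sprang right out, and the gun is back in its own hole; the job is handed in.

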